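# Clamp a rail in the doweling jig with the slip-clutch thumbscrew

## Task

Slide the pine rail gently along its channel in the doweling jig until its end is fully home against the steel bush plate. Then screw the black clutch knob on the bridge clockwise until its drag clutch just starts to slip, so that the foot clamps the rail, stop there instead of spinning it on (no more than about a twelfth of a turn of slip), and let go. Leave the other things on the bench where they are.

Things in the scene. Friction and masses are not known exactly. Their poses are not given: they have to be found in the camera images.
- jig: doweling jig, bolted down: brown base 200 mm across (x), 370 long (y from -200 to +170), 18 thick; two aluminium fences 20 high, 67 apart (outer faces 48 from the centre line), y from -56 to +144, form a channel; a steel bush plate 115 wide ends it. Origin on the bench below the channel's middle line; y runs along the channel to the bush plate, within 25 degrees of world +y
- stop_face (a point): middle of the inner face of the steel bush plate (the end stop), 39 mm above the bench; the plate reaches from 18 to 62 mm above the bench. Axes as the jig's: y points into the plate
- rail: the work rail: loose pine bar 64 mm wide (x), 260 long (y), 42 high, about 0.35 kg, a 34 x 64 mm mortise 14 deep in its top near the -y end. It lies on the jig's base in the channel, under the bridge, 25 to 50 mm short of the bush plate; a few N slide it. Origin under its centre, y towards the bush plate
- rail_end (a point): middle of the rail's leading (+y) end face, 21 mm above its underside, which must meet the bush plate; axes as the rail's
- rail_tail (a point): middle of the rail's trailing (-y) end face, 21 mm above its underside, 39 mm above the bench; it sticks out of the channel and is free to be pushed along +y
- bridge: fixed blue steel crossbar 165 x 36 x 14 mm over the rail on two studs 66 mm either side of its middle; its height and place along the channel differ. Its top is about 102 mm above the bench, the studs' 114, the bronze nut's 108. The screw's white foot, 28 mm across, hangs below it, 1 to 5 mm clear of the rail at the start. Origin about at bench level on the screw's axis; axes as the jig's
- knob_top (a point): centre of the top face of the black ribbed clutch knob: upright cylinder 40 mm across, 28 high, top about 153 mm above the bench at the start, bridge nut at least 10 mm below its underside. Red face with a white line along its +x. z up. Turned clockwise seen from above it sinks with the screw and its foot, 12 mm a turn; any grip round it will do. Turned back, it unscrews without slipping
- knob: the clutch knob as a body; origin on its axis, 62 mm below its underside. The screw runs with a drag of about 0.22 N m. The foot meets the rail after 0.5 to 2.6 rad of turning, different each time; then the moment climbs over 0.5 to 0.9 rad to about 0.4 N m, where the clutch slips: the knob goes on at that steady moment, the screw stands still. Held still, the moment sags by some 0.05 N m. Let go, the screw stays tight
- knob_mark (a point): white line on the knob's red face, 12 mm from its axis. A white pointer on the screw's stem, in the middle of the knob's top, lies along it at the start; they part by the angle the clutch has slipped. The knob drives the clutch through a rubber cushion of 4 N m/rad: held under load it runs up to 0.1 rad ahead of the screw, and springs back when let go
- rail_b: bystander: finished pine rail like the work rail, 64 x 260 x 42 mm, slightly darker, lying on the bench; origin under its centre
- driver: bystander: red-handled screwdriver lying on the bench; origin at its underside
- dowel_tray: bystander: grey open tray 120 x 160 x 35 mm with dowel pins; origin under its centre
- spare_bush: bystander: spare brass drill bush, 20 mm across and 20 mm tall, standing loose on the jig's base near a corner; origin under its centre

How it is judged (in metres and radians):
On the way, in this order (a step that is already met when the one before it is completed fails the run):
1. the rail is pushed home: its end within 2 mm of the bush plate, before the screw is tight (y of rail_end in the frame of stop_face above -0.002 m and x of rail_end in the frame of stop_face between -0.006 and 0.006 m and angle between the y axis of rail and the y axis of jig, either way round below 0.05 rad and angle between rail's own z axis and vertical below 0.03 rad), for 0.2 s.
2. the foot presses on the rail with more than 40 N and the clutch has begun to slip (the knob is more than 0.14 rad ahead of the screw; 0.1 rad of it is the cushion) (contact force between foot_c0 and rail above 40 N and y of spindle_c1 in the frame of knob_top above 0.0014 m), for 0.1 s.
At the end, for the whole second after the job is handed in: The rail is at rest in the channel, its end within 2 mm of the bush plate, lying flat and straight (0.05 rad), the foot pressing on it with more than 40 N, the clutch slipped by 0.04 to 0.64 rad in all, and the knob let go (all of step 1 and contact force between foot_c0 and rail above 40 N and y of spindle_c1 in the frame of knob_top between 0.0004 and 0.006 m and linear speed of rail below 0.01 m/s); the robot touches nothing.
It fails at once if the clutch is spun on: the knob is more than 0.64 rad ahead of the screw, 10 mm times its sine being the offset of the stem's pointer (y of spindle_c1 in the frame of knob_top above 0.006 m).
It fails at once if the fingers press on the rail with more than 25 N (contact force between the fingers and rail above 25 N).
It fails at once if a bystander is moved by more than 20 mm (distance of any of rail_b, driver, dowel_tray, spare_bush, rail_c_c0, mallet_c0, glue_c0, mug_c0 from where it was at the start of the episode above 0.02 m).
It also fails if it takes over 72 s, if anything falls off the work surface, if the arm or the gripper's body presses on something with over 40 N, if the wrist force passes 120 N, or if a joint passes its speed limit or range.

## Robot

A 7-joint arm with a two-finger parallel gripper is mounted at the origin on the work surface. World frame = base frame: x ahead of the robot, y to its left, z up, the work surface at z = 0. Lengths are in mm, angles in rad, forces in N, time in s.
With the tool pointing down it reaches from about 400 to 875 mm from the base axis. Payload 4.4 kg.
Tool frame: the origin (TCP) lies at the very end of the fingers, on their centre line; the grasp point (between the pads) lies 19 mm behind it; z points along the fingers, y is the direction in which the jaws open and shut (so a half turn about z gives the same grasp; the last joint's range is limited). The gripper opens to 85 mm and grips with 20 to 120 N. Pads are 22 mm wide; open, the fingers measure 114 mm over their backs; the gripper's body (76 mm by 85 mm) begins 54 mm behind the grasp point. The pads swing forward as they close: fully open they stand 13 mm farther back than shut.
Start: joints at [-0.066, 0.628, 0.038, 1.517, -0.027, 0.996, -0.02], TCP at [650.014, 0.028, 199.813] pointing down, gripper open.
Joint ranges: [-3.06, 3.06], [-0.37, 2.12], [-1.25, 1.32], [0.18, 2.47], [-1.1, 4.24], [0.23, 1.98], [-2.94, 2.94]. Speed limits (rad/s): [2.57, 2.57, 3.14, 3.14, 3.14, 3.14, 3.14].

## Interface

Orientations are given as [roll, pitch, yaw] about the fixed x, y, z axes, in that order (R = Rz(yaw) Ry(pitch) Rx(roll)).
In Python, from cell import ctrl gives the robot as it stands.
- The arm moves only by the shell command python3 -m crank 'ROWS' [OPENING]. ROWS is JSON, a list that holds one entry, the list of rows, each a list of 6 numbers: the shift along the tool's x, y, z in units of 30 mm (1.0 is 30 mm), then the turn, a rotation vector about the tool's x, y, z in units of 6 degrees (1.0 is 6 degrees). In form: [[[tx, ty, tz, rx, ry, rz], ...]]. A call has 1 to 12 rows; each row shifts and turns the pose as measured when the row begins, along the tool's axes as they then stand; what a row does not reach is not made up. A row lasts 1/12 s, in which the tool goes at most 41.7 mm and 7.16 degrees, less where a joint would pass 70% of its speed; a pose out of reach is approached as far as the arm can. A call is refused whole if a number of a shift passes 1 or a number of a turn 1, either way. A call with a gripper value outside its range is refused whole. OPENING is the gripper command: -1 is fully open, 1 is shut, values between are in proportion, set as the call begins (- or left out, the last holds). The fingers move at their own pace and stop on an object; the grip force is fixed at half the most. Time passes only in rows, so rows that do not move let the fingers close. It gives the time, the measured TCP pose, the force and the opening at its end, in the units of the state.
- ctrl.read_state(): the state, without advancing time (a new reading comes with each control period).
- ctrl.get_image(name): name is "scene" or "side" or "wrist"; returns a dict with "color" (400x640x3 uint8, red, green, blue), "depth" (400x640 float32, mm along the optical axis (not along the pixel's ray), 0 where there is no reading), "camera_matrix" (3x3 intrinsics, pixels), "k1" (the pictures are not rectified: a ray, as slopes to the right and down, at radius r is drawn at 1 + k1 r^2 times it, then the intrinsics apply), "R" (3x3) and "t" (3): a world point X has camera coordinates R X + t. Camera axes: x right, y down, z forward; pixel columns grow to the right and rows downward; lengths in mm; the calibration is good to about 2 mm. A picture is of the moment at which its call begins.
- ctrl.finish_job(): hands the job in, once; it reports no verdict.
Trained networks look in a picture, given as the dict that the camera call returned (one of the last four; its "shot" number tells which), for a name from the list of things; names that differ only in an ending like _2 or _b are one class to them, and where a whole thing is asked for, a point or a joint stands for the part that bears it (a point fixed in the world has none). Each returns a list of dicts, best first, with "conf" (0 to 1); they miss things now and then, are a little off and sometimes report something else, mostly with a low value. They report only what shows in the picture. A call takes as long as a camera call.
- ctrl.search_frame(query, picture): "extent" ([centre column, centre row, width, height] in pixels, round what is visible of it).
The state is a dict: "clock": time; "qpos": joint angles; "qd": joint speeds; "tau": joint torques, N m; "eef_pos": TCP position; "tool_rot": TCP orientation; "force": force on the tool from outside, world axes, zero at the start; "torque": the same for the moment, N m; "width": finger opening in mm.
Only numpy, scipy, OpenCV 4.12 (cv2) and the standard library are available. Lean on these libraries where they do the work, as an engineer would, in place of code of your own. Each camera call takes 0.05 s, during which the arm holds its last target. There are 200 camera calls.

## Working session

There is one attempt and no reset: what is moved stays moved. The work goes in short steps, Python scripts to look and compute and a shell command to move; the robot and the scene stay as the last step left them, time stands still between calls to the robot, and variables do not carry over. Pictures are saved under pics/ and viewed, about 8 in all and at most 12, crops included, and the job is handed in when it is done.

```bash
mkdir -p pics; ls
cat > h.py <<'E'
import numpy as np, cv2
from cell import ctrl
def save(p,n,crop=None,s=1):
    im=p["color"][:,:,::-1]
    if crop: im=im[crop[1]:crop[3],crop[0]:crop[2]]
    cv2.imwrite("pics/"+n,cv2.resize(im,None,fx=s,fy=s,interpolation=cv2.INTER_CUBIC))
def ray(p,u,v):
    K=np.array(p["camera_matrix"]);k=float(p["k1"])
    xy=cv2.undistortPoints(np.array([[[u,v]]],float),K,np.array([k,0,0,0,0.]))[0,0]
    R=np.array(p["R"]);t=np.array(p["t"]).ravel()
    return -R.T@t, R.T@np.r_[xy,1]
def at_z(p,u,v,z):
    c,d=ray(p,u,v); return c+d*(z-c[2])/d[2]
def at_depth(p,u,v):
    c,d=ray(p,u,v); return c+d*float(p["depth"][int(round(v)),int(round(u))])
def proj(p,X):
    R=np.array(p["R"]);t=np.array(p["t"]).ravel(); K=np.array(p["camera_matrix"])
    return cv2.projectPoints(np.array(X,float).reshape(-1,1,3),cv2.Rodrigues(R)[0],t,K,np.array([float(p["k1"]),0,0,0,0]))[0].reshape(-1,2)
E
python3 - <<'E'
from h import *
ims=[]
for n in ["scene","side","wrist"]:
    p=ctrl.get_image(n); save(p,n+"0.png"); ims.append(p)
    c,d=ray(p,320,200);print(n,c.round(),d.round(2))
    for q in ["knob_top","rail","rail_tail","stop_face","bridge","rail_end","spare_bush","driver","dowel_tray","rail_b"]:
        for r in ctrl.search_frame(q,p)[:2]:
            e=r["extent"];print(q,round(r["conf"],2),[round(x) for x in e],at_depth(p,e[0],e[1]).round())
cv2.imwrite("pics/all.png",np.hstack([i["color"][:,:,::-1] for i in ims[:2]])[:, :])
print(ctrl.read_state())
E
```

```text
pics
scene [1128.  140. 1023.] [-0.49 -0.2  -0.85]
knob_top 0.51 [490, 241, 42, 88] [507. 418.  44.]
knob_top 0.46 [387, 198, 18, 20] [549. 100. 155.]
rail 0.91 [371, 210, 85, 55] [571.  68. 102.]
rail 0.58 [490, 242, 36, 85] [508. 420.  42.]
rail_tail 0.68 [368, 212, 84, 58] [555.  60.  59.]
rail_tail 0.6 [229, 213, 31, 54] [ 688. -347.   11.]
stop_face 0.9 [368, 223, 130, 98] [611.  74. 101.]
stop_face 0.49 [234, 199, 18, 27] [ 647. -350.   26.]
bridge 0.75 [382, 210, 35, 50] [560.  98. 104.]
bridge 0.36 [371, 212, 86, 62] [578.  71. 104.]
rail_end 0.7 [370, 214, 82, 57] [585.  71. 103.]
spare_bush 0.51 [392, 255, 8, 8] [647. 164.  30.]
driver 0.5 [230, 212, 30, 52] [ 686. -345.   15.]
dowel_tray 0.83 [206, 161, 58, 42] [ 546. -512.   23.]
rail_b 0.91 [371, 210, 85, 55] [571.  68. 102.]
rail_b 0.58 [490, 242, 36, 85] [508. 420.  42.]
side [269. 747. 859.] [ 0.3  -0.69 -0.66]
knob_top 0.85 [325, 231, 19, 14] [536. 103. 154.]
rail 0.89 [286, 376, 128, 49] [497. 399.  41.]
rail 0.67 [334, 254, 80, 81] [508. 118. 103.]
rail_tail 0.62 [331, 250, 84, 79] [519. 109. 102.]
stop_face 0.81 [
[... 1129 characters left out ...]
0.]
{'clock': 1.65, 'qpos': array([-0.06581421,  0.62839277,  0.03852416,  1.51744868, -0.027015  ,
        0.99629281, -0.02000105]), 'qd': array([ 6.87022908e-04,  9.67739331e-05,  2.27128149e-04,  6.06579546e-04,
       -9.71376763e-06, -9.82996508e-04,  1.82111791e-03]), 'tau': array([ 2.05514007e-04, -5.63267255e+01,  1.22567531e+00, -1.93780214e+01,
        1.08943009e-02,  1.56931263e-03, -1.11884953e-05]), 'eef_pos': array([6.49989334e+02, 2.64743005e-02, 1.99802939e+02]), 'tool_rot': array([-3.14156929e+00, -3.38828331e-05,  1.57075568e+00]), 'force': array([-0.11442391,  0.96621099,  0.25294915]), 'torque': array([-0.01612363,  0.04371684, -0.00364558]), 'width': 85.32823789043185}
```

```bash
python3 -c "
import cv2,numpy as np
w=cv2.imread('pics/wrist0.png');s=cv2.imread('pics/scene0.png')[130:330,280:540];d=cv2.imread('pics/side0.png')[180:380,200:460]
s=cv2.resize(s,(390,300));d=cv2.resize(d,(390,300))
w=cv2.resize(w[:, :],(480,300))
cv2.imwrite('pics/c0.png',np.vstack([np.hstack([s,d]),np.hstack([w,np.zeros((300,300,3),np.uint8)])]))"
```

```text
(no output)
```

View pics/c0.png

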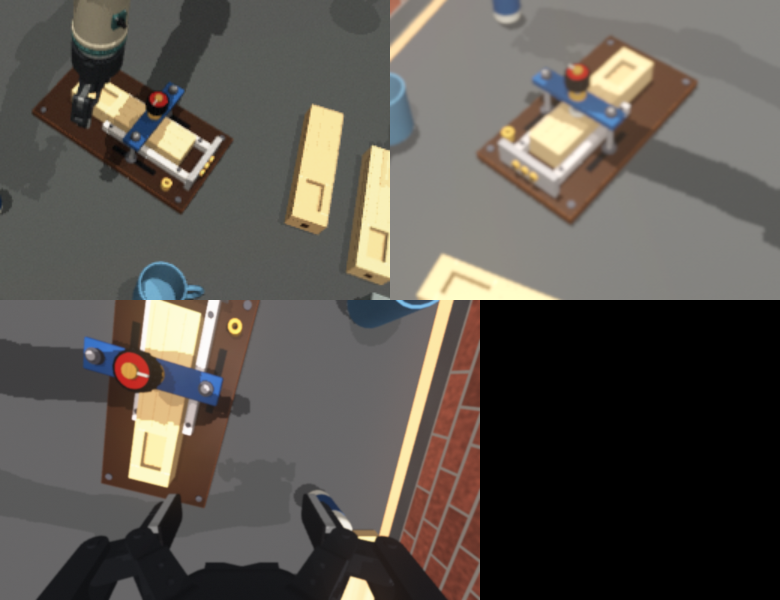

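View pics/wrist0.png

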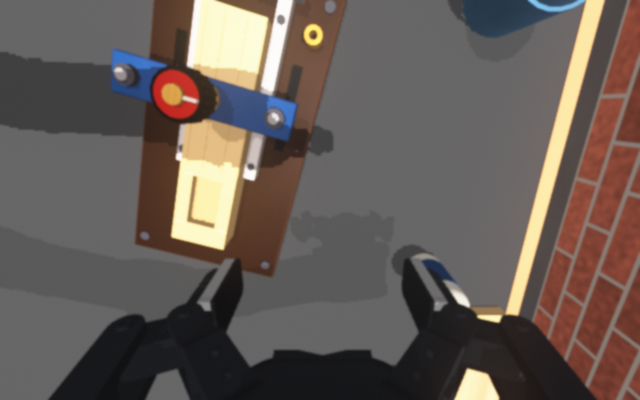

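Run:
```python
from h import *
p=ctrl.get_image("wrist")
for n,u,v,z in [("knob",175,94,153),("mark",198,101,153),("studL",123,73,114),("studR",276,118,114),("tailL",171,236,60),("tailR",224,250,60),("endL",195,0,60),("endR",268,17,60),("bush",313,36,38),("basescrewL",145,236,18),("basescrewR",265,265,18),("fenceRnear",250,179,38)]:
    a=at_z(p,u,v,z);print(n,a.round(1)[:2],at_depth(p,u,v).round(0))
a=at_z(p,123,73,114);b=at_z(p,276,118,114);print((a+b)/2,np.linalg.norm(b-a),np.arctan2(*(b-a)[1::-1]))
s=ctrl.get_image("side")
for z in (153,):
    print(at_z(s,325,229,z))
```

```text
knob [542.2  91.8] [546.  91. 161.]
mark [558.4  87. ] [559.  87. 153.]
studL [481.9 109.9] [484. 110. 117.]
studR [609.4  73.6] [609.  74. 114.]
tailL [464.2 -67.8] [465. -67.  61.]
tailR [527.4 -87.1] [650.  83. 374.]
endL [529.7 178.8] [514. 191.  19.]
endR [598.1 164.9] [591. 176.  19.]
bush [640.7 153.5] [650.  83. 374.]
basescrewL [402.9 -88. ] [405. -86.  22.]
basescrewR [ 567.7 -134.1] [ 569. -132.   22.]
fenceRnear [561.8  -1. ] [562.  -1.  39.]
[545.64653686  91.74092252 114.        ] 132.66186647619955 -0.2776770487181426
[540.25683116  96.00537776 153.        ]
```

```bash
python3 -m crank '[[[-0.53,-0.78,0,0,0,0],[-0.53,-0.78,0,0,0,0],[-0.53,-0.78,0,0,0,0],[-0.53,-0.78,0,0,0,0],[-0.53,-0.78,0,0,0,0],[-0.53,-0.78,0,0,0,0],[-0.53,-0.78,0,0,0,0],[0,0,0,0,0,0.88],[0,0,0,0,0,0.88],[0,0,0,0,0,0.88],[0,0,0,0,0,0]]]' 0
```

```text
clock: 2.67
eef_pos: [478.3, -115.8, 199.2]
tool_rot: [3.139, -0.002, 1.282]
force: [-0.4, 0.4, 0.5]
width: 42.4
```

```bash
python3 -m crank '[[[0,0.21,0,0,0,-0.13],[0,0,0.95,0,0,0],[0,0,0.95,0,0,0],[0,0,0.95,0,0,0],[0,0,0.95,0,0,0],[0,0,0.95,0,0,0],[0,0,0.7,0,0,0],[0,0,0,0,0,0]]]'
python3 - <<'E'
from h import *
p=ctrl.get_image("wrist");save(p,"w1.png")
E
```

```text
clock: 3.33
eef_pos: [498.3, -117.3, 32.3]
tool_rot: [3.121, -0.006, 1.325]
force: [-0.6, 0.1, -0.1]
width: 42.7
```

View pics/w1.png

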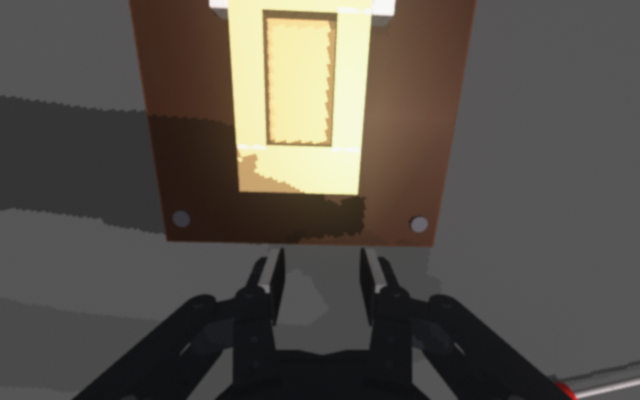

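```bash
python3 -m crank '[[[0,-0.43,0,0,0,0.25],[0,0,0,0,0,0],[0.3,0,0,0,0,0],[0.3,0,0,0,0,0],[0,0,0,0,0,0]]]'
```

```text
clock: 3.8
eef_pos: [498.4, -96.3, 38.3]
tool_rot: [3.11, -0.009, 1.304]
force: [0.4, 0.6, 0.0]
width: 42.8
```

```bash
python3 -m crank '[[[-0.1,-0.25,0.2,0.3,0,0.05],[0.1,0,0.05,0,0,0],[0.1,0,0,0,0,0]]]';python3 -m crank '[[[0.12,0,0,0,0,0],[0.12,0,0,0,0,0],[0.12,0,0,0,0,0]]]'
```

```text
clock: 4.05
eef_pos: [496.4, -89.7, 33.0]
tool_rot: [3.134, -0.01, 1.304]
force: [-0.3, 0.2, -0.5]
width: 42.8
clock: 4.3
eef_pos: [501.1, -77.8, 34.0]
tool_rot: [3.131, -0.011, 1.305]
force: [-0.1, -0.7, -0.4]
width: 42.6
```

```bash
python3 -m crank '[[[0.15,-0.15,0,0,0,0],[0.15,0,0,0,0,0]]]'
python3 - <<'E'
from h import *
p=ctrl.get_image("wrist");s=ctrl.get_image("scene")
a=p["color"][:,:,::-1];b=cv2.resize(s["color"][150:310,290:450,::-1],(400,400),interpolation=2)
cv2.imwrite("pics/w2.png",cv2.resize(np.hstack([a,b]),(800,308)))
E
```

```text
clock: 4.47
eef_pos: [499.1, -66.8, 34.3]
tool_rot: [3.131, -0.011, 1.306]
force: [-0.2, 0.1, -0.8]
width: 42.4
```

View pics/w2.png

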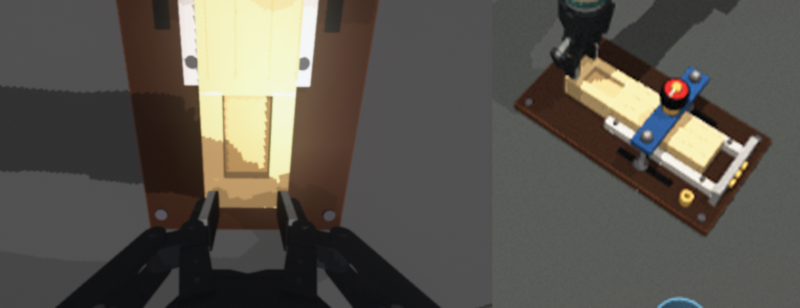

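Run:
```python
from h import *
p=ctrl.get_image("wrist")
Y=np.array([.2715,.9624]);X=np.array([.9624,-.2715])
for u,v,z in [(320,269,60),(264,269,60),(378,271,60),(210,280,18),(428,280,18),(249,80,38),(395,81,38)]:
    a=at_z(p,u,v,z);d=a[:2]-[544,92];print(a.round(1),"jig rel knob",(d@X).round(1),(d@Y).round(1))
s=ctrl.read_state();d=s["eef_pos"][:2]-[544,92];print((d@X).round(1),(d@Y).round(1))
print(proj(p,s["eef_pos"]))
```

```text
[496.7 -76.4  60. ] jig rel knob 0.2 -174.9
[464.  -67.3  60. ] jig rel knob -33.8 -175.0
[530.6 -87.2  60. ] jig rel knob 35.7 -176.1
[404.3 -87.7  18. ] jig rel knob -85.7 -210.8
[ 570.4 -133.8   18. ] jig rel knob 86.7 -210.1
[486.6  38.1  38. ] jig rel knob -40.6 -67.5
[565.9  16.3  38. ] jig rel knob 41.7 -66.9
1.3 -164.9
[[321.44545824 236.18240618]]
```

Run:
```python
from h import *
p=ctrl.get_image("wrist");save(p,"w3.png",(200,200,440,400),2.5)
Y=np.array([.2715,.9624]);X=np.array([.9624,-.2715])
for u,v in [(320,255),(320,264),(320,274),(320,285),(275,252),(275,256),(275,265),(270,285),(372,254),(372,265),(376,285)]:
    a=at_depth(p,u,v);d=a[:2]-[544,92];print(u,v,a.round(1),"jig rel knob",(d@X).round(1),(d@Y).round(1))
```

```text
320 255 [499.4 -67.3  61.1] jig rel knob 0.3 -165.4
320 264 [497.7 -73.4  60.7] jig rel knob 0.4 -171.7
320 274 [ 489.1 -105.9   18.7] jig rel knob 0.9 -205.3
320 285 [ 486.7 -114.8   19.7] jig rel knob 1.0 -214.6
275 252 [478.9 -51.3  76.1] jig rel knob -23.8 -155.5
275 256 [479.6 -51.3  80.6] jig rel knob -23.1 -155.4
275 265 [480.8 -51.8  89.3] jig rel knob -21.8 -155.5
270 285 [480.6 -52.5 104.7] jig rel knob -21.8 -156.3
372 254 [528.1 -63.8  80.2] jig rel knob 27.0 -154.2
372 265 [526.3 -64.   90. ] jig rel knob 25.3 -154.9
376 285 [525.  -63.1 107.1] jig rel knob 23.8 -154.4
```

View pics/w3.png

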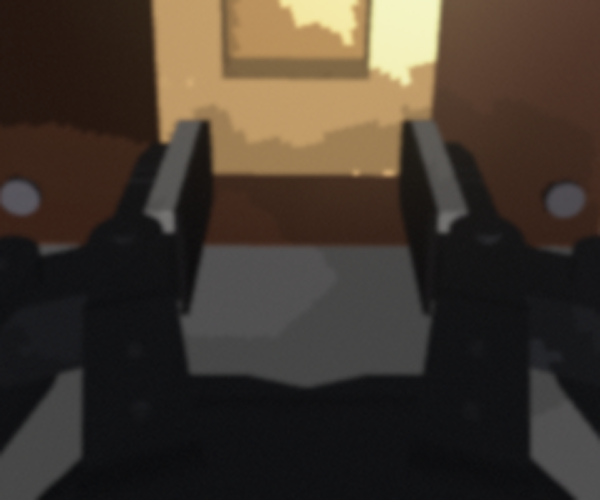

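Run:
```python
from h import *
s=ctrl.read_state();e=s["eef_pos"]
out=[]
for n in ("scene","side"):
    p=ctrl.get_image(n);im=p["color"][:,:,::-1].copy()
    c=proj(p,[e,e+[0,0,40],[495.8,-77.5,60]]);print(n,c.round())
    u,v=c[0].astype(int)
    im=cv2.resize(im[v-40:v+40,u-40:u+40],(400,400),interpolation=2)
    for q,col in zip(c,[(0,0,255),(0,255,0),(255,0,255)]):
        cv2.circle(im,tuple(((q-[u-40,v-40]+.5)*5).astype(int).tolist()),4,col,1)
    out.append(im)
cv2.imwrite("pics/s4.png",np.hstack(out))
```

```text
scene [[334. 190.]
 [335. 182.]
 [332. 183.]]
side [[362. 224.]
 [362. 214.]
 [365. 216.]]
```

View pics/s4.png

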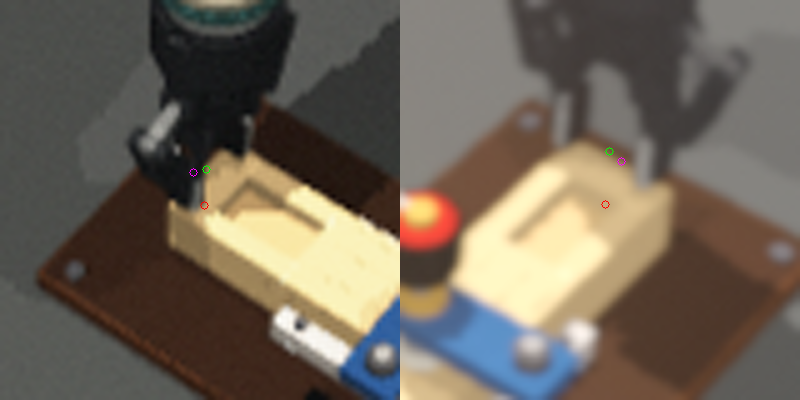

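Run:
```python
from h import *
Y=np.array([.2715,.9624,0]);X=np.array([.9624,-.2715,0]);k=np.array([544,92,0])
w=ctrl.get_image("wrist")
d=w["depth"]
for v in range(236,262,3): print(v,[int(x) for x in d[v,262:288:3]])
for n in ("scene","side"):
    p=ctrl.get_image(n)
    for x in (-22,24):
        for y in (-155,-165,-175,-185):
            print(n,x,y,[proj(p,k+X*x+Y*y+[0,0,z])[0].round().tolist() for z in (39,60,75)])
```

```text
236 [163, 164, 162, 162, 164, 163, 163, 163, 162]
239 [208, 163, 164, 164, 164, 164, 163, 163, 163]
242 [210, 162, 165, 164, 163, 163, 164, 163, 165]
245 [210, 165, 164, 165, 164, 165, 165, 163, 164]
248 [210, 164, 166, 152, 153, 153, 153, 165, 164]
251 [211, 164, 166, 149, 149, 150, 149, 156, 165]
254 [213, 166, 146, 145, 146, 146, 145, 156, 167]
257 [151, 150, 144, 143, 142, 143, 144, 155, 167]
260 [147, 148, 139, 0, 140, 141, 143, 155, 167]
scene -22 -155 [[342.0, 186.0], [342.0, 182.0], [342.0, 179.0]]
scene -22 -165 [[339.0, 184.0], [339.0, 180.0], [339.0, 177.0]]
scene -22 -175 [[336.0, 182.0], [337.0, 179.0], [337.0, 176.0]]
scene -22 -185 [[334.0, 181.0], [334.0, 177.0], [334.0, 174.0]]
scene 24 -155 [[333.0, 195.0], [333.0, 192.0], [333.0, 189.0]]
scene 24 -165 [[330.0, 194.0], [330.0, 190.0], [331.0, 187.0]]
scene 24 -175 [[328.0, 192.0], [328.0, 188.0], [328.0, 186.0]]
scene 24 -185 [[325.0, 190.0], [325.0, 187.0], [325.0, 184.0]]
side -22 -155 [[367.0, 229.0], [367.0, 224.0], [367.0, 219.0]]
side -22 -165 [[369.0, 227.0], [369.0, 221.0], [370.0, 217.0]]
side -22 -175 [[371.0, 225.0], [371.0, 219.0], [372.0, 215.0]]
side -22 -185 [[373.0, 223.0], [373.0, 217.0], [374.0, 213.0]]
side 24 -155 [[353.0, 222.0], [353.0, 216.0], [353.0, 212.0]]
side 24 -165 [[355.0, 220.0], [355.0, 214.0], [355.0, 210.0]]
side 24 -175 [[357.0, 218.0], [357.0, 212.0], [357.0, 208.0]]
side 24 -185 [[359.0, 216.0], [359.0, 210.0], [360.0, 206.0]]
```

```bash
python3 -m crank '[[[-0.75,0,0,0,0,0],[-0.75,0,0,0,0,0],[0,0,0,0.1,0.1,0],[0,0,0,0,0,0],[0,0,0,0,0,0],[0,0,0,0,0,0]]]' 1
python3 - <<'E'
from h import *
p=ctrl.get_image("wrist");save(p,"w5.png",(160,150,480,400),2)
d=p["depth"]
Y=np.array([.2715,.9624]);X=np.array([.9624,-.2715])
for v in range(180,300,6):
    a=at_depth(p,322,v);q=a[:2]-[544,92];print(v,a.round(),(q@X).round(1),(q@Y).round(1))
s=ctrl.read_state();q=s["eef_pos"][:2]-[544,92];print((q@X).round(1),(q@Y).round(1),s["eef_pos"],proj(p,s["eef_pos"]))
E
```

```text
clock: 5.42
eef_pos: [489.1, -111.5, 33.6]
tool_rot: [3.14, -0.024, 1.306]
force: [-1.0, -0.2, -0.1]
width: 0.3
180 [501. -68.  61.] 2.4 -166.1
186 [500. -72.  60.] 2.5 -169.6
192 [499. -75.  60.] 2.5 -172.9
198 [495. -90.  19.] 2.7 -188.6
204 [494. -95.  19.] 2.8 -193.0
210 [493. -99.  19.] 2.8 -197.5
216 [ 492. -103.   19.] 2.9 -202.2
222 [ 491. -108.   18.] 2.9 -207.1
228 [ 489. -112.   19.] 3.0 -211.4
234 [ 488. -117.   20.] 3.0 -216.1
240 [510. -36. 210.] 1.8 -132.0
246 [ 486. -126.   19.] 3.1 -226.1
252 [ 492. -103.   76.] 2.8 -201.4
258 [ 492. -103.   83.] 2.8 -201.4
264 [ 492. -103.   88.] 2.8 -201.7
270 [ 492. -103.   93.] 2.8 -201.8
276 [ 492. -103.   99.] 2.7 -201.7
282 [ 492. -103.  104.] 2.7 -201.6
288 [ 491. -106.  104.] 2.8 -204.7
294 [ 490. -110.  102.] 2.8 -208.6
2.4 -210.5 [ 489.11713087 -111.2744758    33.6034642 ] [[321.14875787 234.87328822]]
```

View pics/w5.png

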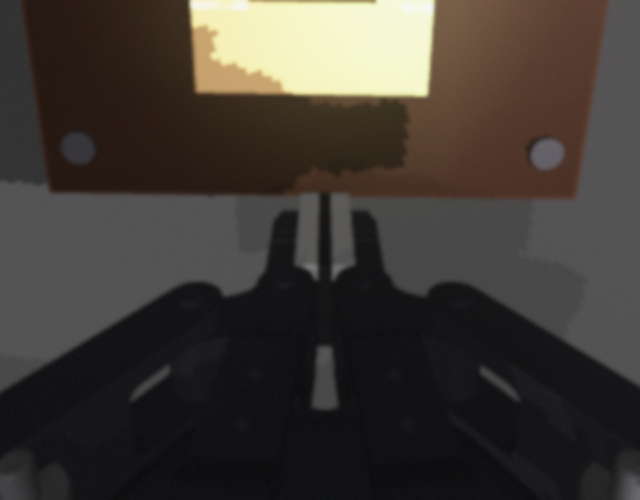

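```bash
python3 -m crank '[[[0,-0.08,0.4,0,-0.23,0],[0,0,0.4,0,0,0],[0,0,0.35,0,0,0],[0,0,0,0,0,0]]]' 0
python3 - <<'E'
from h import *
p=ctrl.get_image("wrist")
Y=np.array([.2715,.9624]);X=np.array([.9624,-.2715])
for u in (275,372):
  for v in range(240,272,4):
    a=at_depth(p,u,v);q=a[:2]-[544,92];print(u,v,a[2].round(),(q@X).round(1),(q@Y).round(1))
E
```

```text
clock: 5.8
eef_pos: [489.1, -106.9, -1.4]
tool_rot: [3.137, -0.0, 1.311]
force: [-0.7, 0.4, 0.2]
width: 42.9
275 240 19.0 -27.1 -200.3
275 244 19.0 -27.2 -202.9
275 248 37.0 -24.2 -196.3
275 252 39.0 -23.8 -197.1
275 256 46.0 -22.7 -195.8
275 260 49.0 -22.3 -196.5
275 264 52.0 -21.8 -196.6
275 268 55.0 -21.4 -197.2
372 240 19.0 31.8 -199.3
372 244 20.0 31.9 -201.8
372 248 36.0 28.5 -195.6
372 252 40.0 27.9 -195.9
372 256 44.0 27.2 -196.1
372 260 50.0 26.2 -195.1
372 264 53.0 25.6 -195.6
372 268 56.0 25.1 -195.9
```

```bash
python3 -m crank '[[[0.2,0,0,0,0,0],[0.2,0,0,0,0,0],[0.15,0,0,0,0,0],[0.1,0,0,0,0,0],[0.1,0,0,0,0,0],[0.1,0,0,0,0,0]]]';python3 -m crank '[[[0.12,0,0.02,0,0,0],[0.12,0,0,0,0,0],[0.12,0,0,0,0,0]]]'
```

```text
clock: 6.35
eef_pos: [497.5, -80.8, 0.8]
tool_rot: [3.134, -0.0, 1.31]
force: [-0.4, -0.8, -1.1]
width: 42.8
clock: 6.6
eef_pos: [500.7, -71.8, 0.7]
tool_rot: [3.132, 0.002, 1.307]
force: [-0.5, -2.3, -0.8]
width: 42.8
```

Run:
```python
from h import *
p=ctrl.get_image("wrist")
Y=np.array([.2715,.9624]);X=np.array([.9624,-.2715])
for v in range(230,280,3):
    a=at_depth(p,322,v);q=a[:2]-[544,92];print(v,a[2].round(),(q@X).round(1),(q@Y).round(1))
s=ctrl.read_state();q=s["eef_pos"][:2]-[544,92];print((q@X).round(1),(q@Y).round(1))
```

```text
230 60.0 2.4 -138.3
233 60.0 2.4 -139.8
236 60.0 2.4 -141.3
239 60.0 2.5 -142.9
242 61.0 2.5 -143.9
245 61.0 2.5 -145.7
248 60.0 2.5 -147.5
251 61.0 2.5 -148.7
254 60.0 2.6 -150.8
257 60.0 2.6 -152.2
260 60.0 2.6 -153.7
263 62.0 2.6 -154.5
266 60.0 2.6 -156.9
269 61.0 2.6 -157.8
272 18.0 3.4 -187.3
275 18.0 3.4 -189.4
278 19.0 3.4 -191.3
2.8 -168.3
```

```bash
for i in 1; do python3 -m crank '[[[0.12,-0.03,0,0,0,0],[0.12,0,0,0,0,0]]]';python3 -m crank '[[[0.12,0,0,0,0,0],[0.12,0,0,0,0,0]]]'; done
```

```text
clock: 6.82
eef_pos: [501.9, -63.9, 0.7]
tool_rot: [3.132, 0.002, 1.307]
force: [-1.2, -2.8, -0.1]
width: 42.7
clock: 6.98
eef_pos: [503.4, -58.0, 0.7]
tool_rot: [3.132, 0.004, 1.305]
force: [-2.8, -14.3, 2.5]
width: 42.6
```

```bash
python3 -m crank '[[[0.03,0,0,0,0,0]]]';python3 -m crank '[[[0.04,0,0,0,0,0]]]'
python3 - <<'E'
from h import *
a=ctrl.get_image("wrist");b=ctrl.get_image("scene");c=ctrl.get_image("side")
f=lambda p,u,v,w:cv2.resize(p["color"][v-w:v+w,u-w:u+w,::-1],(400,400),interpolation=2)
cv2.imwrite("pics/h6.png",np.hstack([f(b,395,225,40),f(c,320,270,40)]))
E
```

```text
clock: 7.07
eef_pos: [503.3, -58.1, 0.8]
tool_rot: [3.132, 0.005, 1.303]
force: [-0.6, -5.1, 1.0]
width: 42.7
clock: 7.15
eef_pos: [503.3, -58.2, 0.8]
tool_rot: [3.132, 0.007, 1.302]
force: [-0.9, -5.5, 0.1]
width: 42.6
```

View pics/h6.png

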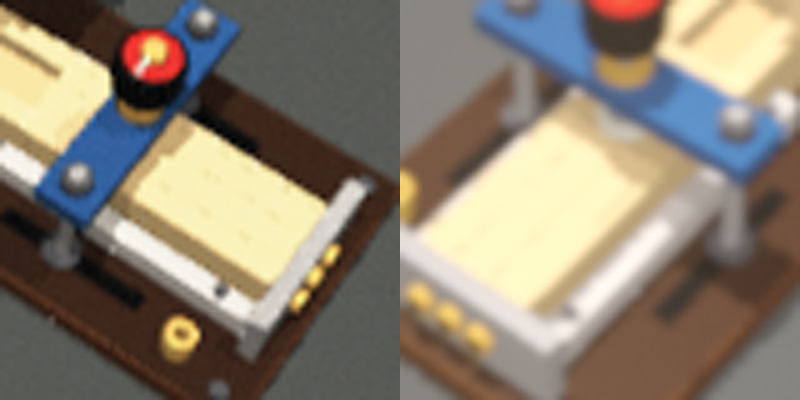

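```bash
python3 -m crank '[[[0.06,0,0,0,0,0],[0.06,0,0,0,0,0],[0.06,0,0,0,0,0],[0.05,0,0,0,0,0]]]'; python3 -m crank '[[[-0.5,0,0,0,0,0],[-0.5,0,0,0,0,0],[0,0,-0.95,0,0,0],[0,0,-0.95,0,0,0],[0,0,-0.95,0,0,0],[0,0,-0.95,0,0,0],[0,0,-0.95,0,0,0],[0,0,-0.95,0,0,0],[0,0,0,0,0,0]]]' -1
python3 - <<'E'
from h import *
p=ctrl.get_image("wrist")
Y=np.array([.2715,.9624]);X=np.array([.9624,-.2715])
for r in ctrl.search_frame("knob_top",p)[:2]: print(r)
# red face
c=p["color"].astype(int);m=(c[:,:,0]>120)&(c[:,:,1]<70)&(c[:,:,2]<70)
m=m.astype(np.uint8);n,l,st,ce=cv2.connectedComponentsWithStats(m);i=1+st[1:,4].argmax()
pts=np.argwhere(l==i)[:,::-1].astype(np.float32);(u,v),r=cv2.minEnclosingCircle(pts);el=cv2.fitEllipse(cv2.convexHull(pts.reshape(-1,1,2)));print(st[i],u,v,r,el)
print(at_z(p,*el[0],153),at_depth(p,u,v))
s=ctrl.read_state();print(s["eef_pos"],s["tool_rot"],s["qpos"].round(2))
save(p,"w7.png")
E
```

```text
clock: 7.63
eef_pos: [503.1, -58.6, 0.9]
tool_rot: [3.133, 0.015, 1.296]
force: [-1.3, -6.2, 0.5]
width: 42.6
clock: 8.38
eef_pos: [493.6, -75.3, 177.0]
tool_rot: [-3.141, 0.008, 1.309]
force: [1.0, 0.9, 0.4]
width: 85.5
[482 314  18   9  94] 490.5 318.5 8.860122680664062 ((490.93792724609375, 317.1842041015625), (7.637663841247559, 19.50641441345215), 106.72016143798828)
[ 612.77914599 -200.71146834  153.        ] [ 678.08785939 -344.24320407   17.86829327]
[490.87056116 -74.86750268 173.19162681] [-3.13398975  0.00919931  1.3089099 ] [-0.02  0.46  0.15  1.96 -0.09  0.74 -0.08]
```

```bash
python3 -m crank '[[[0.95,0.04,0,0,0,0],[0.95,0.04,0,0,0,0],[0.95,0.04,0,0,0,0],[0.95,0.04,0,0,0,0],[0.95,0.04,0,0,0,0],[0,0,0,0,0,0]]]' -1
cat > k.py <<'E'
from h import *
def face(p):
    c=cv2.cvtColor(p["color"],cv2.COLOR_RGB2HSV)
    m=(((c[:,:,0]<6)|(c[:,:,0]>174))&(c[:,:,1]>150)&(c[:,:,2]>60)).astype(np.uint8)
    n,l,st,ce=cv2.connectedComponentsWithStats(m);i=1+st[1:,4].argmax()
    pts=np.argwhere(l==i)[:,::-1].astype(np.int32)
    el=cv2.fitEllipse(cv2.convexHull(pts.reshape(-1,1,2)));return el,st[i]
if __name__=="__main__":
    p=ctrl.get_image("wrist");save(p,"w8.png")
    el,st=face(p);print(el,st)
    s=ctrl.read_state();e=s["eef_pos"];y=s["tool_rot"][2]
    k=at_z(p,*el[0],153);print("knob",k,at_depth(p,el[0][0]+el[1][0]/3,el[0][1]))
    d=(k-e)[:2];print("tool x,y units",(d@[np.cos(y),np.sin(y)])/30,(d@[np.sin(y),-np.cos(y)])/30,e,s["tool_rot"],s["qpos"].round(2))
E
python3 k.py
```

```text
clock: 8.98
eef_pos: [528.7, 68.0, 162.8]
tool_rot: [-3.119, 0.013, 1.306]
force: [0.3, 0.0, -0.4]
width: 85.6
((333.0567932128906, 193.91859436035156), (47.8123779296875, 50.40031433105469), 93.32801818847656) [ 308  170   51   48 1353]
knob [543.24487025  91.5199414  153.        ] [553.78719722  89.70001671 155.85343737]
tool x,y units 0.9954106386021071 0.27736080925548984 [527.36260195  64.89762415 162.3645355 ] [-3.11727184  0.01543477  1.30464412] [-0.28  0.53  0.15  1.86 -0.1   0.79 -0.35]
```

```bash
python3 -m crank '[[[1,0.28,-0.35,-0.2,0,-1],[0,0,0,0,0,-1],[0,0,0,0,0,-1],[0,0,0,0,0,-1],[0,0,0,0,0,-1],[0,0,0,0,0,-1],[0,0,0,0,0,-1],[0,0,0,0,0,-1],[0,0,0,0,0,-1],[0,0,0,0,0,-1]]]'; python3 k.py
```

```text
clock: 9.87
eef_pos: [531.1, 85.9, 157.0]
tool_rot: [-3.1, -0.013, 2.4]
force: [-0.1, -0.9, -0.0]
width: 85.2
((340.49993896484375, 240.55386352539062), (44.16914749145508, 49.180519104003906), 86.9382553100586) [ 316  219   50   44 1216]
knob [543.71740112  91.38254967 153.        ] [550.0357231   99.39363613 154.09738718]
tool x,y units -0.18975626184123326 0.4369028515866555 [530.69025272  85.5092379  156.67583438] [-3.09916574 -0.01359335  2.40409768] [-0.11  0.55 -0.16  1.83  0.13  0.81  0.49]
```

```bash
python3 -m crank '[[[-0.19,0.44,-0.1,-0.4,0,-1],[0,0,0,0,0,-1],[0,0,0,0,0,-1],[0,0,0,0,0,-1],[0,0,0,0,0,-1],[0,0,0,0,0,-1],[0,0,0,0,0,-1],[0,0,0,0,0,-1],[0,0,0,0,0,-1],[0,0,0,0,0,-1],[0,0,0,0,0,-1],[0,0,0,0,0,0]]]'; python3 k.py
```

```text
clock: 10.92
eef_pos: [531.7, 81.3, 145.1]
tool_rot: [3.118, -0.034, -2.705]
force: [-0.3, 0.8, -0.3]
width: 85.3
((329.8288879394531, 261.77935791015625), (46.56940460205078, 51.28497314453125), 85.0694351196289) [ 305  239   51   47 1337]
knob [543.63843324  91.78802851 153.        ] [539.11292183 101.16194533 153.49806504]
tool x,y units -0.5150761737308446 0.15564469073948486 [531.56022219  81.07856173 144.95153986] [ 3.11794207 -0.03440781 -2.70964128] [ 0.14  0.6  -0.51  1.84  0.36  0.83  1.46]
```

View pics/w8.png

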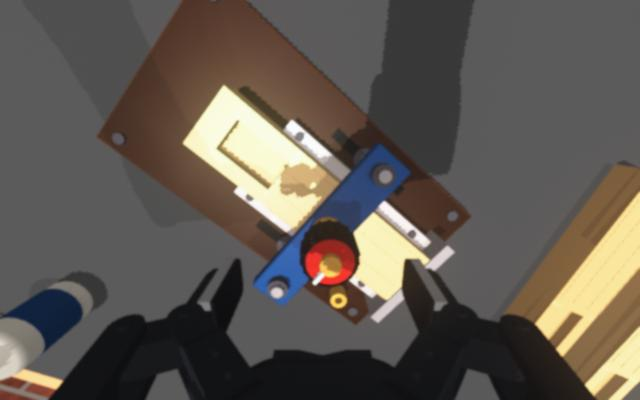

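```bash
python3 -m crank '[[[-0.5,0.16,0,0.22,-0.32,0],[0,0,0.4,0,0,0],[0,0,0,0,0,0]]]'; python3 k.py
```

```text
clock: 11.22
eef_pos: [542.4, 89.7, 130.6]
tool_rot: [3.141, -0.003, -2.726]
force: [-0.5, -1.3, -0.5]
width: 85.9
((325.2759094238281, 254.80772399902344), (50.77116775512695, 55.856746673583984), 89.16922760009766) [ 298  230   56   51 1600]
knob [543.55448218  91.74924863 153.        ] [539.19133384 101.07062845 153.39935334]
tool x,y units -0.02216210917730399 0.024379498544290282 [543.24213953  90.81148043 131.7540997 ] [ 3.14093522e+00 -4.63637153e-04 -2.72531538e+00] [ 0.09  0.61 -0.48  1.86  0.39  0.76  1.39]
```

Centred. Descend 40 mm.

```bash
python3 -m crank '[[[-0.02,0.02,0.45,0,0,0],[0,0,0.45,0,0,0],[0,0,0.35,0,0,0],[0,0,0,0,0,0]]]'; python3 k.py
```

```text
clock: 11.6
eef_pos: [544.5, 91.3, 94.4]
tool_rot: [-3.141, 0.001, -2.735]
force: [0.9, -0.3, -0.2]
width: 85.4
((325.0264892578125, 287.1024169921875), (60.3430290222168, 70.09474182128906), 88.13815307617188) [ 290  257   71   61 2321]
knob [543.46514908  91.84899628 153.        ] [538.3445407  100.05798313 155.0186323 ]
tool x,y units 0.04529769920487254 0.031712215621658955 [545.0896423   91.5131193   95.29253846] [-3.14123227e+00  2.51538906e-03 -2.73469512e+00] [ 0.07  0.66 -0.44  1.88  0.43  0.68  1.35]
```

```bash
python3 -m crank '[[[0.04,0.02,0.1,0,0,0],[0,0,0,0,0,0],[0,0,0,0,0,0],[0,0,0,0,0,0],[0,0,0,0,0,0],[0,0,0,0,0,0]]]' 1
cat > a.py <<'E'
from k import *
def rel(p):
    """angle of white line and yellow/white pointer about knob face, in image rectified to the z plane"""
    el,_=face(p);s=ctrl.read_state()
    c=p["color"];hsv=cv2.cvtColor(c,cv2.COLOR_RGB2HSV)
    return el,s
if __name__=="__main__":
    import sys
    p=ctrl.get_image("wrist");el,_=face(p);u,v=map(int,el[0]);print(el)
    save(p,sys.argv[1],(u-50,v-40,u+50,v+40),6)
    np.savez("pics/"+sys.argv[1]+".npz",c=p["color"])
    s=ctrl.read_state();print(s["eef_pos"].round(1),s["tool_rot"].round(3),s["force"].round(1),s["torque"].round(3),s["tau"].round(3)[6],s["width"],s["qpos"].round(2))
E
python3 a.py g1.png
```

```text
clock: 12.15
eef_pos: [544.5, 92.2, 94.4]
tool_rot: [-3.141, 0.005, -2.737]
force: [-0.1, 0.6, -3.8]
width: 38.4
((323.2025451660156, 287.1237487792969), (60.12938690185547, 69.92022705078125), 88.92160034179688)
[544.5  92.2  94.3] [-3.141  0.005 -2.737] [-0.3 -0.3 -2.4] [ 0.068 -0.035  0.046] -0.002 38.435761099153055 [ 0.07  0.66 -0.44  1.89  0.43  0.68  1.35]
```

View pics/g1.png

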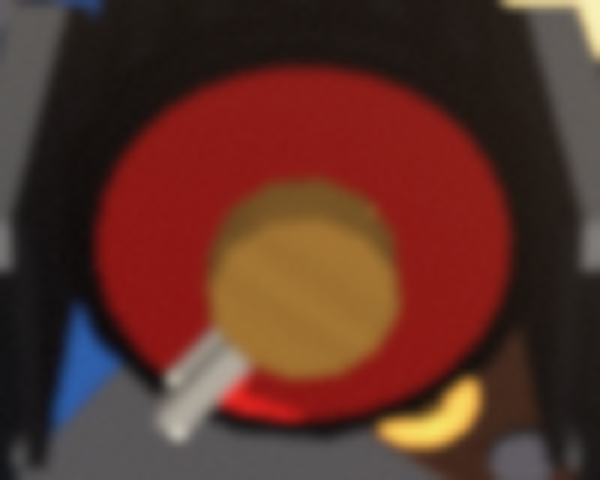

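```bash
python3 -m crank '[[[0,0,0.007,0,0,0.8],[0,0,0.007,0,0,0.8],[0,0,0.007,0,0,0.8],[0,0,0.007,0,0,0.8]]]'; python3 -c "
from cell import ctrl
s=ctrl.read_state();print(s['torque'],s['tau'].round(2),s['tool_rot'],s['force'])"
```

```text
clock: 12.53
eef_pos: [544.5, 91.8, 93.8]
tool_rot: [3.141, 0.005, -3.082]
force: [-0.6, 0.3, -0.3]
width: 38.3
[-0.12456831  0.11593817  0.20714603] [  1.41 -50.77  -4.2  -13.79   0.12  -0.1    0.6 ] [ 3.14053479  0.00490546 -3.08190638] [-0.6406303   0.32980475 -0.32670701]
```

```bash
cat > t.py <<'E'
from cell import ctrl
import numpy as np
s=ctrl.read_state();y=s['tool_rot'][2]
print("turned %.3f"%((-2.737-y)%(2*np.pi)),"Mz %.3f"%s['torque'][2],"tau7 %.3f"%s['tau'][6],"q7 %.2f"%s['qpos'][6],"z %.1f"%s['eef_pos'][2],"F",s['force'].round(1),"tilt",s['tool_rot'][:2].round(3))
E
python3 -m crank '[[[0,0,0.007,0,0,0.8],[0,0,0.007,0,0,0.8],[0,0,0.007,0,0,0.8]]]' >/dev/null;python3 t.py;python3 -m crank '[[[0,0,0.007,0,0,0.8],[0,0,0.007,0,0,0.8],[0,0,0.007,0,0,0.8]]]';python3 t.py
```

```text
turned 0.606 Mz 0.200 tau7 0.585 q7 0.89 z 93.3 F [-0.4  0.2 -0.3] tilt [3.14  0.005]
clock: 13.03
eef_pos: [544.0, 91.1, 92.8]
tool_rot: [3.14, 0.004, 2.679]
force: [-0.3, 0.6, -0.1]
width: 38.6
turned 0.867 Mz 0.263 tau7 0.576 q7 0.70 z 92.8 F [-0.3  0.6 -0.1] tilt [3.14  0.004]
```

```bash
python3 -m crank '[[[0,0,0.007,0,0,0.8],[0,0,0.007,0,0,0.8]]]' >/dev/null;python3 t.py;python3 -m crank '[[[0,0,0.007,0,0,0.8],[0,0,0.007,0,0,0.8]]]'>/dev/null;python3 t.py
```

```text
turned 1.041 Mz 0.213 tau7 0.571 q7 0.57 z 92.4 F [ 0.7 -0.5 -0.8] tilt [3.14  0.004]
turned 1.215 Mz 0.234 tau7 0.566 q7 0.45 z 92.1 F [ 1.1  0.3 -0.2] tilt [3.14  0.004]
```

```bash
for i in 1 ; do python3 -m crank '[[[0,0,0.007,0,0,0.8],[0,0,0.007,0,0,0.8]]]' >/dev/null;python3 t.py;python3 -m crank '[[[0,0,0.007,0,0,0.8],[0,0,0.007,0,0,0.8]]]'>/dev/null;python3 t.py; done
```

```text
turned 1.389 Mz 0.248 tau7 0.562 q7 0.32 z 91.8 F [ 0.2  0.1 -0.4] tilt [3.14  0.004]
turned 1.563 Mz 0.245 tau7 0.559 q7 0.20 z 91.4 F [ 0.2  0.4 -0.1] tilt [3.14  0.004]
```

```bash
python3 -m crank '[[[0,0,0.007,0,0,0.8],[0,0,0.007,0,0,0.8]]]' >/dev/null;python3 t.py;python3 -m crank '[[[0,0,0.007,0,0,0.8],[0,0,0.007,0,0,0.8]]]'>/dev/null;python3 t.py
```

```text
turned 1.737 Mz 0.215 tau7 0.556 q7 0.07 z 91.1 F [-1.  -0.3 -0.2] tilt [3.14  0.004]
turned 1.911 Mz 0.223 tau7 0.554 q7 -0.05 z 90.8 F [-0.1 -0.4 -0.9] tilt [3.14  0.004]
```

```bash
python3 -m crank '[[[0,0,0.007,0,0,0.8],[0,0,0.007,0,0,0.8]]]' >/dev/null;python3 t.py;python3 -m crank '[[[0,0,0.007,0,0,0.8],[0,0,0.007,0,0,0.8]]]'>/dev/null;python3 t.py; python3 a.py g2.png
```

```text
turned 2.084 Mz 0.247 tau7 0.518 q7 -0.18 z 90.7 F [-0.8 -0.5  0.4] tilt [3.14e+00 3.00e-03]
turned 2.258 Mz 0.287 tau7 0.482 q7 -0.30 z 90.7 F [-0.2 -0.5  0.7] tilt [3.14e+00 3.00e-03]
((323.168212890625, 287.2176208496094), (60.02538299560547, 69.77059936523438), 89.92754364013672)
[542.2  91.3  90.7] [3.14  0.004 1.285] [-1.  -0.5  2.6] [-0.075  0.409  0.314] -0.328 38.70203053303987 [-0.36  0.65  0.21  1.91 -0.21  0.61 -0.3 ]
```

```bash
cat > m.py <<'E'
from h import *
from k import face
import sys
def white(c):
    h=cv2.cvtColor(c,cv2.COLOR_RGB2HSV)
    m=((h[:,:,1]<60)&(h[:,:,2]>115)).astype(np.uint8);m[:,:295]=0;m[:,350:]=0;m[:280]=0;m[325:]=0
    return m
c0=np.load("pics/g1.png.npz")["c"]
c=ctrl.get_image("wrist")["color"] if len(sys.argv)<2 else np.load(sys.argv[1])["c"]
a,b=white(c0),white(c)
for m in (a,b):
    q=np.argwhere(m)[:,::-1]
    n,l,st,ce=cv2.connectedComponentsWithStats(m);print([(s[4],x.round(1).tolist(),round(float(np.degrees(np.arctan2(x[1]-287,x[0]-323.2))),1)) for s,x in zip(st[1:],ce[1:]) if s[4]>5])
E
python3 m.py pics/g2.png.npz
python3 -m crank '[[[0,0,0.007,0,0,0.8]]]' >/dev/null;python3 t.py;python3 -m crank '[[[0,0,0.007,0,0,0.8]]]'>/dev/null;python3 t.py; python3 m.py
```

```text
[(np.int32(128), [305.0, 311.7], 126.4)]
[(np.int32(117), [307.4, 311.3], 123.0)]
turned 2.344 Mz 0.301 tau7 0.883 q7 -0.36 z 90.7 F [-0.3 -0.1  1.6] tilt [3.14  0.004]
turned 2.428 Mz 0.287 tau7 0.409 q7 -0.42 z 90.7 F [0.3 0.8 1. ] tilt [3.139e+00 3.000e-03]
[(np.int32(128), [305.0, 311.7], 126.4)]
[(np.int32(129), [307.4, 311.7], 122.5)]
```

```bash
python3 -m crank '[[[0,0,0.02,0,0,0.8]]]' >/dev/null;python3 t.py;python3 -m crank '[[[0,0,0.02,0,0,0.8]]]'>/dev/null;python3 t.py; python3 m.py | tail -1
```

```text
turned 2.512 Mz 0.332 tau7 0.828 q7 -0.48 z 90.5 F [-1.6  0.5  7.2] tilt [3.139e+00 3.000e-03]
turned 2.596 Mz 0.344 tau7 0.365 q7 -0.54 z 90.6 F [-1.6  0.   5.3] tilt [3.139e+00 3.000e-03]
[(np.int32(139), [307.5, 312.3], 121.9)]
```

```bash
python3 -m crank '[[[0,0,0,0,0,0.8]]]' >/dev/null;python3 t.py;python3 -m crank '[[[0,0,0,0,0,0.6]]]'>/dev/null;python3 t.py; python3 m.py | tail -1
```

```text
turned 2.680 Mz 0.378 tau7 0.814 q7 -0.60 z 90.8 F [ 0.  -0.3 -4.7] tilt [3.139e+00 3.000e-03]
turned 2.742 Mz 0.454 tau7 0.020 q7 -0.65 z 90.7 F [ 0.9  0.7 -2.6] tilt [3.139e+00 3.000e-03]
[(np.int32(133), [307.8, 311.9], 121.8)]
```

```bash
python3 -m crank '[[[0,0,0,0,0,0.8]]]' >/dev/null;python3 t.py;python3 -m crank '[[[0,0,0,0,0,0.6]]]'>/dev/null;python3 t.py; python3 a.py g3.png; python3 m.py pics/g3.png.npz| tail -1
python3 -c "
import cv2,numpy as np
a=cv2.imread('pics/g1.png');b=cv2.imread('pics/g3.png');c=np.load('pics/g2.png.npz')['c'][247:327,273:373,::-1]
cv2.imwrite('pics/cmp.png',np.hstack([cv2.resize(x,(400,320)) for x in (a,b)]))"
```

```text
turned 2.823 Mz 0.410 tau7 0.792 q7 -0.70 z 90.6 F [-1.  -0.1  0.2] tilt [3.139e+00 3.000e-03]
turned 2.884 Mz 0.442 tau7 0.012 q7 -0.75 z 90.7 F [-0.7 -1.3 -0.3] tilt [3.139e+00 3.000e-03]
((323.6263732910156, 287.0235900878906), (60.31614303588867, 69.91561889648438), 88.6471176147461)
[541.8  92.   90.6] [3.138e+00 3.000e-03 6.600e-01] [-0.3 -0.2  0.9] [0.103 0.17  0.359] -0.497 38.09094169669103 [-0.47  0.67  0.39  1.91 -0.39  0.64 -0.75]
[(np.int32(27), [305.9, 307.6], 130.1), (np.int32(94), [310.4, 314.9], 114.7)]
```

View pics/cmp.png

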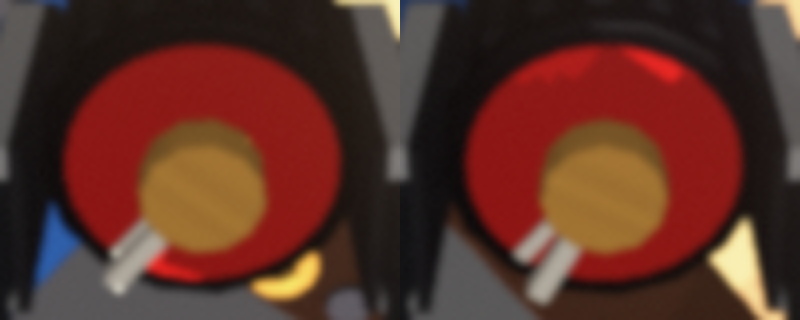

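```bash
python3 -m crank '[[[0,0,0,0,0,0.8]]]' >/dev/null;python3 t.py;python3 -m crank '[[[0,0,0,0,0,0.8],[0,0,0,0,0,0.1]]]'>/dev/null;python3 t.py; python3 a.py g4.png; python3 m.py pics/g4.png.npz| tail -1
```

```text
turned 2.966 Mz 0.391 tau7 0.791 q7 -0.81 z 90.7 F [-0.2 -0.7  0.2] tilt [3.138e+00 3.000e-03]
turned 3.055 Mz 0.430 tau7 -0.836 q7 -0.87 z 90.7 F [ 0.4 -1.9  0.4] tilt [3.138e+00 3.000e-03]
((323.7333679199219, 287.1147766113281), (60.41740798950195, 69.92277526855469), 87.77610778808594)
[541.8  92.2  90.7] [3.138e+00 3.000e-03 4.930e-01] [-0.8 -0.   0.3] [0.035 0.163 0.406] -0.588 38.619299130090106 [-0.5   0.68  0.43  1.91 -0.44  0.65 -0.87]
[(np.int32(32), [306.1, 307.5], 129.8), (np.int32(92), [314.5, 317.1], 106.2)]
```

```bash
python3 -m crank '[[[0,0,0,0,0,0.7],[0,0,0,0,0,0],[0,0,0,0,0,0]]]' >/dev/null;python3 t.py; python3 a.py g5.png; python3 m.py pics/g5.png.npz| tail -1
```

```text
turned 3.114 Mz 0.330 tau7 -0.422 q7 -0.92 z 90.7 F [-0.9 -0.3 -0.1] tilt [3.138e+00 3.000e-03]
((323.8107604980469, 287.043701171875), (60.34217071533203, 69.91141510009766), 87.84185791015625)
[541.7  92.3  90.6] [3.138e+00 3.000e-03 4.310e-01] [-0.  -0.6  0.2] [0.019 0.151 0.313] -0.337 38.593282486799204 [-0.51  0.68  0.45  1.91 -0.46  0.66 -0.92]
[(np.int32(32), [306.1, 307.5], 129.8), (np.int32(86), [316.1, 317.5], 103.1)]
```

```bash
python3 -m crank '[[[0,0,0,0,0,0],[0,0,0,0,0,0],[0,0,0,0,0,0],[0,0,0,0,0,0],[0,0,0,0,0,0]]]' -1; python3 -m crank '[[[0,0,-0.4,0,0,0],[0,0,-0.8,0,0,0],[0,0,-0.9,0,0,0],[0,0,-0.5,0,0,0],[0,0,0,0,0,0]]]'
python3 - <<'E'
from k import *
a=ctrl.get_image("wrist");b=ctrl.get_image("scene");el,_=face(a);u,v=map(int,el[0]);print(el)
f=lambda p,u,v,w:cv2.resize(p["color"][v-w:v+w,u-w:u+w,::-1],(400,400),interpolation=2)
cv2.imwrite("pics/fin.png",np.hstack([f(a,u,v,40),f(b,395,225,40)]))
E
```

```text
clock: 16.3
eef_pos: [542.5, 92.4, 90.9]
tool_rot: [3.139, 0.001, 0.435]
force: [0.9, -0.2, -0.4]
width: 85.6
clock: 16.72
eef_pos: [541.2, 92.2, 170.4]
tool_rot: [3.14, 0.005, 0.435]
force: [0.5, -0.5, 0.1]
width: 85.4
((322.8348693847656, 221.6313934326172), (42.56233215332031, 46.247474670410156), 90.46769714355469)
```

View pics/fin.png

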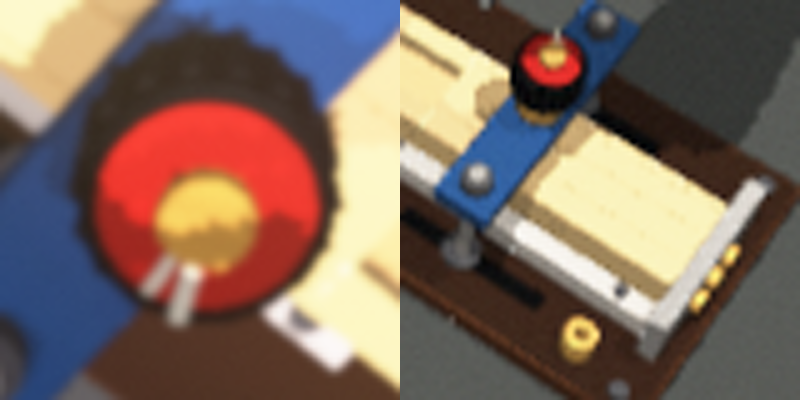

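```bash
python3 -c "
from cell import ctrl
print(ctrl.finish_job())"
```

```text
the job is handed in; nothing more can be done
None
```

I pushed the rail home against the bush plate, tightened the clutch knob until it just slipped, let go, backed off and handed the job in at about 17 s. No verdict is reported, so success rests on my own checks below.

- **Rail:** It moved about 30 mm and then stopped on the plate, where I held it with 5–6 N. The highest finger force I read was about 14 N. The last scene picture shows it still against the plate.
- **Knob:** I turned it about 3.1 rad clockwise. The moment ran at about 0.22 N m, started to climb after about 2.0 rad, and levelled off at 0.39–0.45 N m from about 2.7 rad. I stopped roughly 0.3 rad after slip began.
- **Slip left after release:** The line and pointer on the knob stand about 0.2–0.35 rad apart, inside the 0.04–0.64 band. This is a rough reading because the pointer sits above the knob face and the viewing angle shifts it.
- **Not measured:** I could not measure the foot's force on the rail directly. I judge it from the moment reaching its plateau. I made no final position check on the bystanders. The last picture shows the spare bush where it was, and I saw no contact with any of them.
- **Disagreement:** Both the wrist depth readings and the scene pictures put the fingertips about 38 mm higher than the reported tool position. My first push passed over the rail without touching it. I then used the camera heights for both the push and the grip.

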